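# Tare the bench scale through its sunken, shuttered key

## Task

Tare the bench scale with the empty kidney dish standing on its pan: push the blue shutter aside with the fingertips until it is fully open, reach into the well it uncovers and press the sunken red key all the way down, keeping it down for a good second. Let the key come up, then push the shutter fully shut over it again and move clear. Only push and press, do not pick anything up; leave the grey key, the dish and the things standing around the scale alone.

Things in the scene. Friction and masses are not known exactly. Their poses are not given: they have to be found in the camera images.
- scale: White bench scale fixed to the table, 260 mm deep (its x), 230 mm wide (its y); yaw varies. Origin under its centre, on the table. Its front strip (x -130 to -40 mm) is a flat console, top 66 mm above the table, with two wells at x = -85 mm: the red tare key's at y = -15 mm, the grey power key's at y = +49 mm; flat display at y -61 to -107 mm. Behind it the steel pan, 50 mm above the table.
- tare_well (a point): Centre of the mouth of the red tare key's well, level with the console top: a round hole 44 mm across, 16 mm deep down to the unpressed key. Axes of the scale. Guide rails 6 mm high run along y 30 mm before and behind it (60 mm lane between them), from y = -53 to +88 mm of the scale; strips 4 mm high close the lane's ends.
- tare_key_top (a point): Centre of the top face of the red tare key, a disc 32 mm across at the bottom of the well, 16 mm below the console top when not pressed.
- tare_key (a joint): How far the red key is pressed down, in m: 0 up, 0.005 fully down (its stop). Spring: about 2 N to start, 5 N fully down; it comes up by itself.
- power_key_top (a point): Centre of the top face of the grey power key, in a like well 64 mm to the scale's +y side of the red one. Not to be pressed. The open shutter covers it.
- power_key (a joint): How far the grey power key is pressed down, in m: 0 up, 0.005 fully down.
- shutter (a joint): Position of the blue shutter along the scale's +y, in m: 0 fully shut, over the red key's well; 0.064 fully open, over the grey key's well (stops at both ends). The red key's well is quite uncovered from 0.050 on. About 1.5 N of friction; stays where it is left. Starts 0 to 0.008 open.
- shutter_ridge (a point): Centre of the top of the shutter's ridge. The shutter is a blue plate 58 mm (x) by 56 mm (y), its top 5 mm over the console; across its middle stands the ridge, a wall 44 mm long along the scale's x, 8 mm thick along y, its top 24 mm over the console. Push its side faces along the scale's y. Moves with the shutter; axes of the scale.
- dish: Steel kidney dish, 108 x 218 x 37 mm, standing loose on the pan; origin at the centre of its underside. Its long side lies along the scale's y.
- saline: White bottle with a blue cap, 48 mm across, 104 mm high; bystander, origin at the centre of its underside.
- spray: White spray bottle, 60 mm across, 190 mm high; bystander, origin at the centre of its underside.
- carton: Small white and green folding box, 46 x 85 x 60 mm; bystander, origin at the centre of its underside.
Things that resemble listed ones, but are neither listed nor needed, are in the scene too. Of the things that look like the dish, the larger one is meant.

How it is judged:
By the outcome, as a careful person would: the job done as asked, in the order asked, and still so for the second after the job is handed in, with the robot touching nothing.
It also fails if it takes over 48 s, if anything falls off the work surface, if the arm or the gripper's body presses on something with over 40 N, if the wrist force passes 120 N, or if a joint passes its speed limit or range.

## Robot

A 6-joint arm with a two-finger parallel gripper is mounted at the origin on a cart in front of the work surface, level with it; the furniture and walls round the work are solid. World frame = base frame: x ahead of the robot, y to its left, z up, the work surface at z = 0. Lengths are in mm, angles in rad, forces in N, time in s.
With the tool pointing down it reaches from about 275 to 825 mm from the base axis. Payload 5.2 kg.
Tool frame: the origin (TCP) lies at the very end of the fingers, on their centre line; the grasp point (between the pads) lies 19 mm behind it; z points along the fingers, y is the direction in which the jaws open and shut (so a half turn about z gives the same grasp; the last joint's range is limited). The gripper opens to 93 mm and grips with 3 to 60 N. Pads are 15 mm wide; open, the fingers measure 128 mm over their backs; the gripper's body (75 mm by 188 mm) begins 65 mm behind the grasp point.
Start: joints at [1.128, 0.259, 1.535, -0, 1.348, -0.203], TCP at [130.607, 534.272, 218.653] pointing down, gripper open.
Joint ranges: [-3.14, 3.14], [-0.91, 2.08], [0.19, 2.58], [-1.22, 4.36], [0.22, 2.71], [-3.12, 3.12]. Speed limits (rad/s): [2.57, 2.57, 3.14, 3.14, 3.14, 3.14].

## Interface

Orientations are given as [roll, pitch, yaw] about the fixed x, y, z axes, in that order (R = Rz(yaw) Ry(pitch) Rx(roll)).
In Python, from bench import robot gives the robot as it stands. The module is installed in compiled form; this text tells all that it offers. Calls block until the motion is done:
- robot.move_ptp(position, orientation): joint-space move of the TCP to a pose.
- robot.move_linear(position, ori=None, speed=150, f_stop=None): straight line of the TCP; ori=None keeps the orientation; speed is the mean speed in mm/s. With f_stop (N) it stops when the force on the tool has changed by that much, and returns True; else False.
- robot.move_j(angles): joint-space move.
- robot.move_gripper(opening): opening from 0.0 (shut) to 1.0 (fully open); the grip force is fixed at half the most; returns when the fingers have stopped.
- robot.sleep(seconds).
- robot.inverse_kinematics(position, orientation): joint angles nearest the present ones, or None.
- robot.get_image(name): name is "scene" or "top" or "wrist"; returns a dict with "img" (480x640x3 uint8, blue, green, red), "fovy" (degrees; the focal length in pixels is half the picture's height over the tangent of half this angle, whatever the lens; pixels are square), "cx", "cy" (the principal point, pixels), "k1" (the pictures are not rectified: a ray, as slopes to the right and down, at radius r is drawn at 1 + k1 r^2 times it, then the intrinsics apply), "eye" and "orientation" of the camera in the world. Camera axes: x right, y down, z forward; pixel columns grow to the right and rows downward; lengths in mm; the calibration is good to about 2 mm. A picture is of the moment at which its call begins. There is no depth.
A pose or a line that the arm cannot do raises robot.MotionError and nothing moves.
- robot.hand_in(): hands the job in, once; it reports no verdict.
Readings, each from a call of its own:
- robot.current_t(): time.
- robot.current_qpos(): joint angles.
- robot.current_joint_vel(): joint speeds.
- robot.current_joint_efforts(): joint torques, N m.
- robot.current_tcp_pos(): TCP position.
- robot.current_eef_rot(): TCP orientation.
- robot.current_contact_force(): force on the tool from outside, world axes, zero at the start.
- robot.current_ft_torque(): the same for the moment, N m.
- robot.current_gripper_width(): opening from 0.0 (shut) to 1.0 (fully open).
Only numpy, scipy, OpenCV 4.12 (cv2) and the standard library are available. Lean on these libraries where they do the work, as an engineer would, in place of code of your own. Each camera call takes 0.05 s, during which the arm holds its last target.

## Working session

There is one attempt and no reset: what is moved stays moved. The work goes in short steps, each a Python script; the robot and the scene stay as the last script left them, time stands still between calls to the robot, and variables do not carry over. Pictures are saved under pics/ and viewed, and the job is handed in when it is done.

```bash
mkdir -p pics; cat > h.py <<'E'
import numpy as np, cv2
from bench import robot
from scipy.spatial.transform import Rotation as Ro
def snap(name,fn):
    d=robot.get_image(name); cv2.imwrite('pics/'+fn+'.png',d['img'])
    np.save('pics/'+fn+'.npy',{k:v for k,v in d.items()},allow_pickle=True); return d
def load(fn): return np.load('pics/'+fn+'.npy',allow_pickle=True).item()
def rot(d):
    o=np.array(d['orientation'],float)
    return o if o.shape==(3,3) else Ro.from_euler('xyz',o).as_matrix()
def K(d):
    f=240/np.tan(np.radians(d['fovy'])/2); return np.array([[f,0,d['cx']],[0,f,d['cy']],[0,0,1.]])
def proj(d,P):
    R=rot(d); p=(np.atleast_2d(P)-np.array(d['eye']))@R
    p=p/p[:,2:]; r2=(p[:,:2]**2).sum(1,keepdims=True); s=p[:,:2]*(1+d['k1']*r2)
    k=K(d); return s*k[0,0]+[d['cx'],d['cy']]
def unproj(d,uv,z):
    k=K(d); uv=np.atleast_2d(np.array(uv,float))
    s=cv2.undistortPoints(uv[:,None],k,np.array([d['k1'],0,0,0.]))[:,0]
    v=np.c_[s,np.ones(len(s))]@rot(d).T; e=np.array(d['eye'])
    return e+v*((z-e[2])/v[:,2:])
E
python3 - <<'E'
from h import *
for n in ['scene','top','wrist']:
    d=snap(n,n+'0'); print(n,{k:v for k,v in d.items() if k!='img'})
print(robot.current_t(),robot.current_eef_rot())
E
```

```text
scene {'fovy': 53.799603540174346, 'cx': 309.84823385178254, 'cy': 243.08170394467524, 'k1': 0.010694908376145803, 'eye': array([ 122.48517524, -880.59647608, 1089.74369202]), 'orientation': array([-2.40578147, -0.00891726, -0.46137166])}
top {'fovy': 56.2701626004535, 'cx': 316.35845185339076, 'cy': 232.41908217319357, 'k1': 0.007508147950577042, 'eye': array([ 486.38712932,  -58.20950406, 1091.62588135]), 'orientation': array([-3.07906795,  0.0241508 , -1.59506972])}
wrist {'fovy': 65.66703144470682, 'cx': 312.7047564984947, 'cy': 248.19986274698923, 'k1': -0.057197145379804, 'eye': array([ 51.00927434, 554.701039  , 383.49344422]), 'orientation': array([2.84220422e+00, 1.36466714e-03, 1.33094573e+00])}
0.15 [-3.14028242e+00 -2.68826664e-04  2.90178403e+00]
```

View pics/scene0.png

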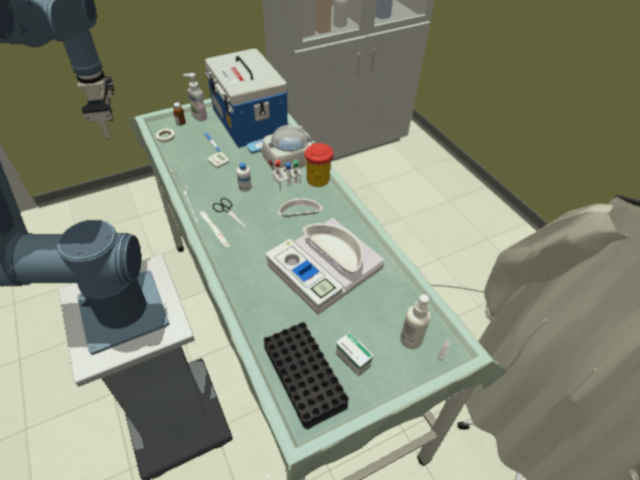

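View pics/top0.png

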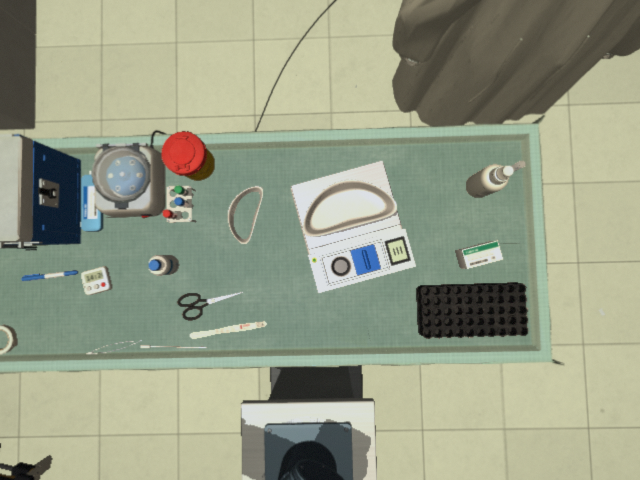

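The scale is at about (353,228) in the top view. Its blue shutter is at (367,260), the grey key's well at (341,266) and the display at (398,250). Possible confusions:
- **Shutter:** the timer (95,280), the blue case (90,205) and the pen (50,274) also have blue or similar shapes. None of them is on the scale.
- **Dish:** the small kidney dish (246,214) against the larger one on the pan (350,207). The larger one is meant.

Next is a close crop.

```bash
python3 - <<'E'
from h import *
im=load('top0')['img'][150:300,280:430]; cv2.imwrite('pics/c1.png',cv2.resize(im,(600,600),interpolation=cv2.INTER_CUBIC))
im=load('scene0')['img'][210:310,260:390]; cv2.imwrite('pics/c2.png',cv2.resize(im,(780,600),interpolation=cv2.INTER_CUBIC))
E
```

```text
(no output)
```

View pics/c1.png

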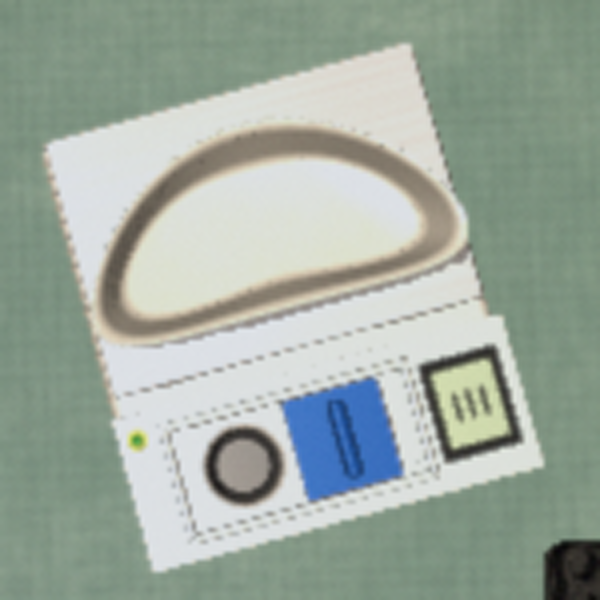

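View pics/c2.png

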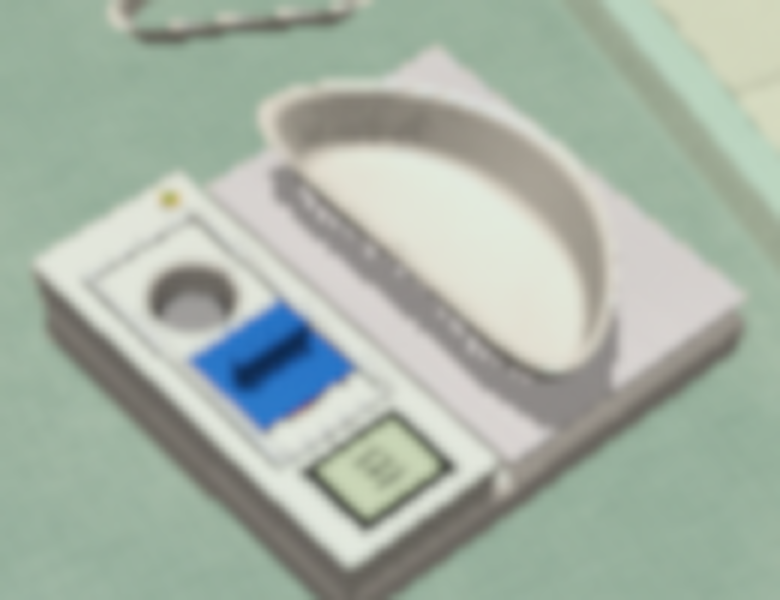

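The crop confirms it: the blue shutter with its ridge is at about (367,260), the uncovered grey key at (341,266) and the display at (398,250). Next I fit the scale's pose from corners in both views.

```bash
python3 - <<'E'
from h import *
from scipy.optimize import least_squares
t=load('top0'); s=load('scene0')
T=[((-130,115,66),(155,572)),((-130,-115,66),(545,465)),((-40,115,66),(112,415)),((-40,-115,66),(505,315)),((130,115,50),(45,147)),((130,-115,50),(410,44)),((-85,49,66),(243,465))]
S=[((-130,115,66),(35,262)),((-130,-115,66),(350,572)),((-40,115,66),(182,172)),((-40,-115,66),(503,470)),((130,115,50),(437,45)),((130,-115,50),(745,297)),((-85,49,66),(193,297))]
def W(p,P): 
    P=np.array(P,float); c,q=np.cos(p[2]),np.sin(p[2]); return np.c_[p[0]+c*P[:,0]-q*P[:,1],p[1]+q*P[:,0]+c*P[:,1],P[:,2]]
tp=np.array([a for a,_ in T]);tu=np.array([b for _,b in T])/4.+[280,150]-0.4
sp=np.array([a for a,_ in S]);su=np.array([b for _,b in S])/6.+[260,210]-0.4
def res(p,w): 
    a=(proj(t,W(p,tp))-tu); b=(proj(s,W(p,sp))-su); return np.r_[w[0]*a.ravel(),w[1]*b.ravel()]
for w in [(1,0),(0,1),(1,1)]:
    r=least_squares(res,[600,-100,0.2],args=(w,)); print(w,r.x,np.abs(r.fun).max()); 
print(r.fun.reshape(-1,2).round(1).tolist())
p=r.x; np.save('pose.npy',p)
# ridge pix in top: centre (345,440)
for d,uv in ((t,np.array([345,438])/4.+[280,150]-.4),(s,np.array([272,352])/6+[260,210]-.4)):
    P=unproj(d,uv,90)[0]; dx=P[:2]-p[:2]; c,q=np.cos(p[2]),np.sin(p[2]); print('ridge local',c*dx[0]+q*dx[1],-q*dx[0]+c*dx[1])
print('wells',W(p,[(-85,-15,66),(-85,49,66)]))
E
```

```text
(1, 0) [ 5.66766731e+02 -1.16247727e+02  2.41970738e-01] 1.7448563536906931
(0, 1) [ 5.63751981e+02 -1.14980367e+02  2.42867546e-01] 2.0180729759632072
(1, 1) [ 5.65592989e+02 -1.15713810e+02  2.42106841e-01] 2.701845927678505
[[-0.4, 1.1], [-0.0, 1.1], [-0.0, 2.0], [-1.0, 0.4], [-2.0, -0.9], [1.5, -1.2], [0.4, 1.0], [0.2, 0.2], [0.5, -0.3], [0.3, 0.4], [0.2, -1.1], [0.4, -0.6], [2.7, 0.6], [0.6, 0.2]]
ridge local -82.65956590312562 -8.806306971034083
ridge local -91.21765529739564 -13.667835836334191
wells [[ 486.66824042 -150.65496236   66.        ]
 [ 471.32433311  -88.52152121   66.        ]]
```

```bash
cat >> h.py <<'E'
def pose(): return np.load('pose.npy')
def S2W(P,p=None):
    p=pose() if p is None else p
    P=np.atleast_2d(np.array(P,float)); c,q=np.cos(p[2]),np.sin(p[2]); return np.c_[p[0]+c*P[:,0]-q*P[:,1],p[1]+q*P[:,0]+c*P[:,1],P[:,2]]
def W2S(P,p=None):
    p=pose() if p is None else p
    P=np.atleast_2d(np.array(P,float)); d=P-[p[0],p[1],0]; c,q=np.cos(p[2]),np.sin(p[2]); return np.c_[c*d[:,0]+q*d[:,1],-q*d[:,0]+c*d[:,1],P[:,2]]
def ORI(): return [np.pi,0,pose()[2]+np.pi/2]
E
python3 - <<'E'
from h import *
t=load('top0')
print(unproj(t,[(80,243),(165,170),(490,180),(480,255),(40,190)],100).round())
robot.move_linear([130.6,534.3,340],speed=300); print(robot.current_t())
robot.move_gripper(0.0); print(robot.current_t(),robot.current_gripper_width())
tgt=S2W((-85,-45,240))[0]
print(robot.inverse_kinematics(tgt,ORI()))
robot.move_ptp(tgt,ORI()); print(robot.current_t(),robot.current_tcp_pos(),robot.current_qpos(),robot.current_contact_force())
d=snap('wrist','w1'); print(d['eye'],d['orientation'])
E
```

```text
[[ 539.  493.  100.]
 [ 699.  301.  100.]
 [ 655. -422.  100.]
 [ 490. -392.  100.]
 [ 661.  585.  100.]]
0.7083
2.1583 0.003816492698517563
[-0.56153268  0.20069634  1.55755692  0.          1.38333939 -0.80363952]
5.0 [ 494.14474932 -179.05212641  240.14404327] [-5.60205775e-01  2.00468574e-01  1.55749058e+00  2.37938018e-04
  1.38341818e+00 -8.03580035e-01] [ 0.02205872  0.3526929  -0.22196931]
[475.07498006 -97.7421008  405.69853124] [2.84168952e+00 2.24722486e-04 2.43265750e-01]
```

View pics/w1.png

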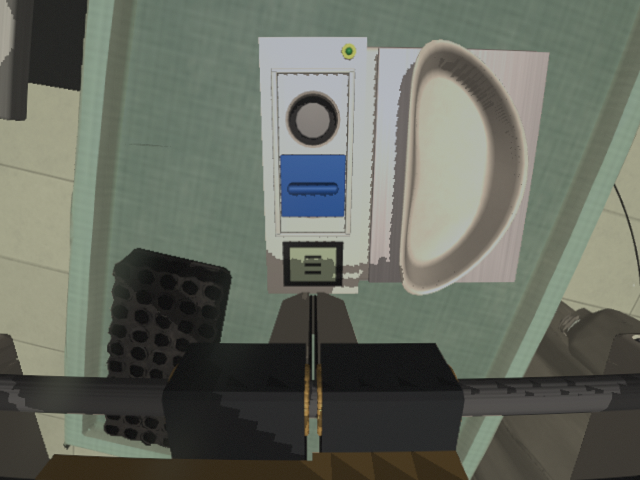

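The wrist view shows the console with the grey well at (312,119), the shutter plate at (281..346, 155..216) with its ridge at (313,188), the display at (313,263) and the closed fingertips near (313,300).

```bash
python3 - <<'E'
from h import *
im=load('w1')['img'][25:325,225:425]; cv2.imwrite('pics/c3.png',cv2.resize(im[:150],(800,600),interpolation=cv2.INTER_CUBIC));cv2.imwrite('pics/c4.png',cv2.resize(im[150:],(800,600),interpolation=cv2.INTER_CUBIC))
E
```

```text
(no output)
```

View pics/c3.png

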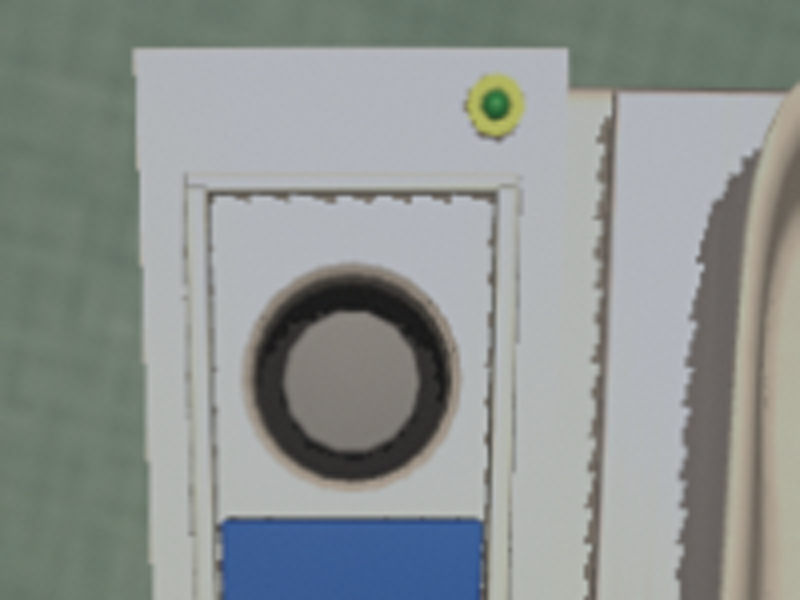

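View pics/c4.png

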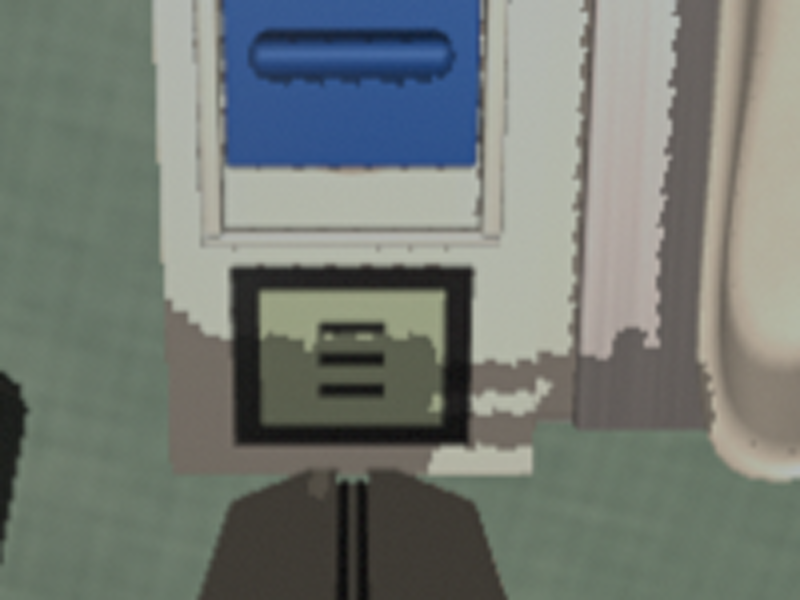

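```bash
python3 - <<'E'
from h import *
from scipy.optimize import least_squares
w=load('w1')
A=[((-130,115,66),(135,48)),((-40,115,66),(568,48)),((-85,49,66),(352,376)),((-130,-115,66),(171,475+600)),((-40,-115,66),(532,474+600)),((-85,-84,66),(352,957))]
P=np.array([a for a,_ in A]);u=np.array([b for _,b in A])/4.+[225,25]-.4
r=least_squares(lambda p:(proj(w,S2W(P,p))-u).ravel(),pose())
p=r.x;print(p,r.fun.reshape(-1,2).round(2).tolist(),pose())
for uv,z in (((352,520),71),((352,767),71),((351,640),90),((351,676),90),((351,655),90)):
    print(W2S(unproj(w,np.array(uv)/4.+[225,25]-.4,z),p).round(1))
t=load('top0');s=load('scene0')
old=pose()
np.save('pose_w.npy',p)
print(proj(w,S2W((-85,49,66),old)),proj(t,S2W((-85,49,66),p)))
# where does TCP project
print(proj(w,[robot.current_tcp_pos()]))
E
```

```text
[ 5.66178062e+02 -1.12967837e+02  2.43315755e-01] [[-0.24, -0.05], [0.28, -0.07], [-0.09, 0.6], [-0.05, -0.32], [0.18, -0.07], [-0.07, -0.18]] [ 5.65592989e+02 -1.15713810e+02  2.42106841e-01]
[[-84.9  19.1  71. ]]
[[-84.9 -36.2  71. ]]
[[-85.1  -4.6  90. ]]
[[-85.1 -12.3  90. ]]
[[-85.1  -7.8  90. ]]
[[311.16218885 122.10821787]] [[339.54493597 266.60879525]]
[[310.57733341 310.93204784]]
```

```bash
python3 - <<'E'
from h import *
p=np.load('pose_w.npy')*2/3+pose()/3; np.save('pose.npy',p); print(p)
o=ORI()
def st(m): print(m,round(robot.current_t(),2),W2S([robot.current_tcp_pos()])[0].round(2),np.round(robot.current_contact_force(),2))
robot.move_linear(S2W((-85,-40,110))[0],o,speed=150); st('above')
print(robot.move_linear(S2W((-85,-40,77))[0],o,speed=80,f_stop=5)); st('down')
d=snap('wrist','w2')
E
```

```text
[ 5.65983037e+02 -1.13883161e+02  2.42912784e-01]
above 6.07 [-84.47 -40.46 110.79] [ 0.67 -0.11 -0.38]
False
down 6.62 [-84.93 -40.13  77.12] [ 0.32  0.36 -0.03]
```

View pics/w2.png

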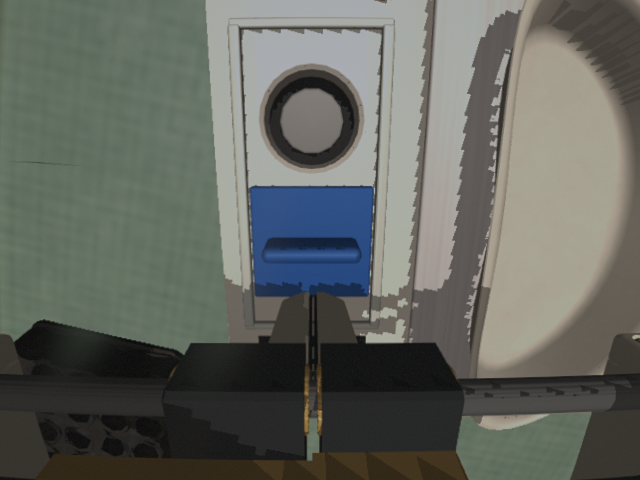

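The fingertips (312,295) are centred in the lane, just in front of the ridge (312,250), and clear of it. Now I push.

```bash
python3 - <<'E'
from h import *
o=ORI()
def st(m): print(m,round(robot.current_t(),2),W2S([robot.current_tcp_pos()])[0].round(2),np.round(robot.current_contact_force(),2))
print(robot.move_linear(S2W((-85,20,77))[0],o,speed=50)); st('push')
print(robot.move_linear(S2W((-85,48,77))[0],o,speed=25,f_stop=8)); st('stop')
d=snap('wrist','w3')
E
```

```text
False
push 8.03 [-85.01  20.13  76.86] [ 0.4  -0.02  0.06]
True
stop 8.73 [-85.04  35.54  76.94] [-0.24 -2.54  1.8 ]
```

View pics/w3.png

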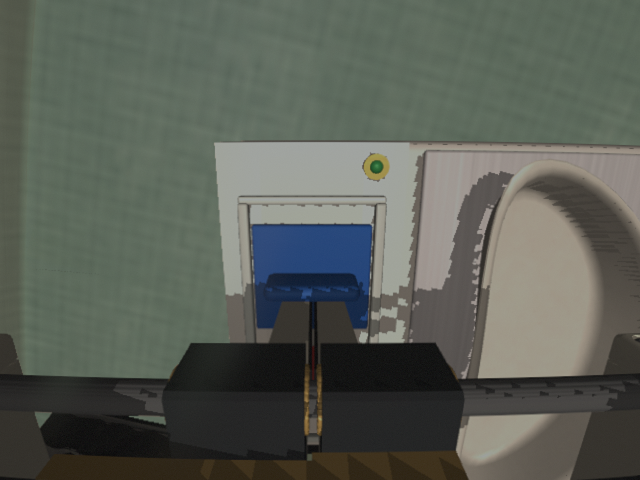

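```bash
python3 - <<'E'
from h import *
d=load('w3')
# strip inner edge row, plate far edge, ridge top far edge at column ~311
for uv,z in (((311,225),71),((311,204),70),((311,274),90),((254,225),71),((369,225),71),((216,143),66)): print(uv,W2S(unproj(d,uv,z)).round(1))
st=None
print(robot.move_linear(S2W((-85,50,77))[0],ORI(),speed=20,f_stop=15)); print(W2S([robot.current_tcp_pos()]),robot.current_contact_force(),robot.current_t())
E
```

```text
(311, 225) [[-84.8  77.5  71. ]]
(311, 204) [[-84.8  87.4  70. ]]
(311, 274) [[-84.8  60.1  90. ]]
(254, 225) [[-111.9   77.5   71. ]]
(369, 225) [[-57.4  77.6  71. ]]
(216, 143) [[-128.6  115.1   66. ]]
True
[[-85.04386326  35.49073232  76.88096535]] [ 0.05722613 -2.27787515  1.66191158] 9.1417
```

```bash
python3 - <<'E'
from h import *
o=ORI()
robot.move_linear(S2W((-85,25,77))[0],o,speed=80)
robot.move_linear(S2W((-85,-50,130))[0],o,speed=150)
robot.sleep(0.2)
d=snap('wrist','w4'); print(robot.current_t(),W2S([robot.current_tcp_pos()]),robot.current_contact_force())
E
```

```text
10.4333 [[-85.19666244 -49.05974057 129.50478283]] [-0.86700191 -0.0859527  -0.19172072]
```

View pics/w4.png

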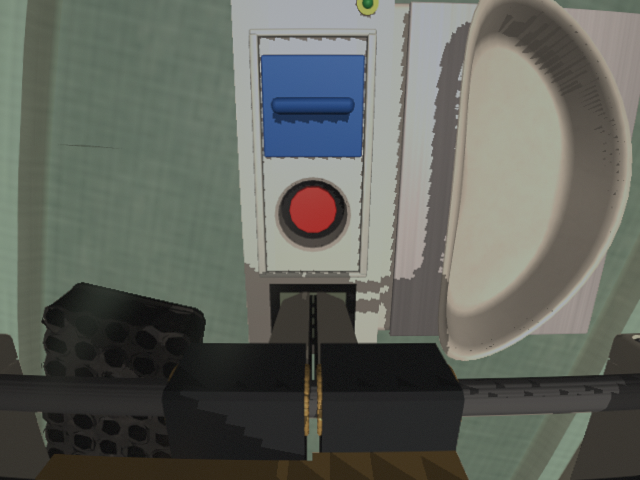

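The shutter stays open. The red key at (313,211) is fully visible and the fingertips are at (313,295).

```bash
python3 - <<'E'
from h import *
d=load('w4'); im=d['img'].astype(int)
m=((im[...,2]>120)&(im[...,1]<90)&(im[...,0]<90)); m[:150]=0;m[260:]=0;m[:,:270]=0;m[:,360:]=0
ys,xs=np.nonzero(m); c=(xs.mean(),ys.mean()); e=((xs.min()+xs.max())/2,(ys.min()+ys.max())/2); print(c,e,np.ptp(xs),np.ptp(ys))
print('key',W2S(unproj(d,c,50)),'mouth',W2S(unproj(d,(313,213),66)))
print('ridge',W2S(unproj(d,(313,105),90)),'plate near edge',W2S(unproj(d,(313,157),71)), 'pred',proj(d,S2W([(-85,-15,50),(-85,-15,66)])))
tcp=robot.current_tcp_pos(); R=Ro.from_euler('xyz',robot.current_eef_rot()).as_matrix()
print('tcp',proj(d,[tcp,tcp+R@[7.5,0,0],tcp+R@[9.5,0,0]]))
im=d['img'][250:350,250:380];cv2.imwrite('pics/c5.png',cv2.resize(im,(780,600),interpolation=cv2.INTER_CUBIC))
E
```

```text
(np.float64(312.4119827053737), np.float64(209.50092649783818)) (np.float64(312.5), np.float64(209.5)) 45 43
key [[-84.60179596 -13.93953169  50.        ]] mouth [[-84.19687342 -13.00479721  66.        ]]
ridge [[-84.23815099  49.17503948  90.        ]] plate near edge [[-84.22672994  21.56246628  71.        ]] pred [[311.81599682 211.06171616]
 [311.71773756 216.12116974]]
tcp [[310.79132999 311.3802324 ]
 [310.76694894 297.4491129 ]
 [310.760395   293.67185804]]
```

View pics/c5.png

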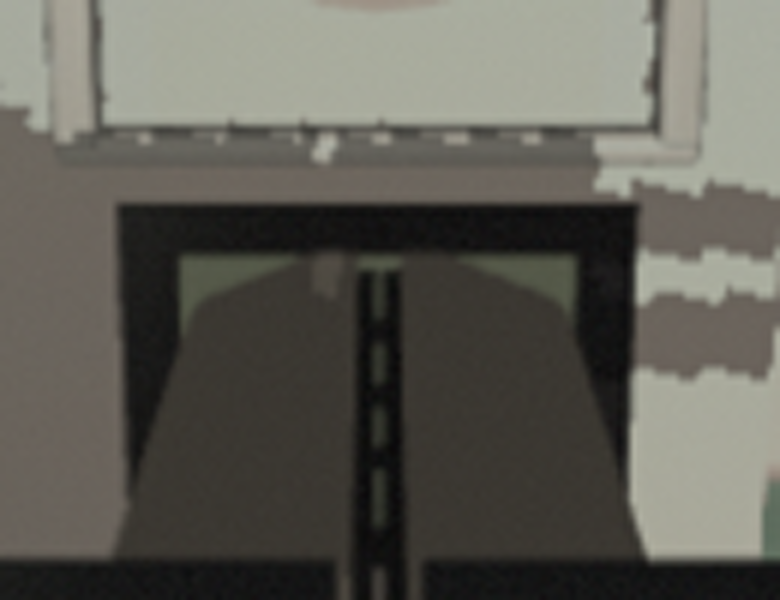

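```bash
python3 - <<'E'
from h import *
o=ORI(); x,y=-85.4,-15.6
def st(m): print(m,round(robot.current_t(),2),W2S([robot.current_tcp_pos()])[0].round(2),np.round(robot.current_contact_force(),2))
robot.move_linear(S2W((x,y,82))[0],o,speed=120); robot.sleep(0.2); st('above')
h=robot.move_linear(S2W((x,y,53))[0],o,speed=40,f_stop=4); st(('in',h))
if not h:
    h=robot.move_linear(S2W((x,y,43))[0],o,speed=12,f_stop=12); st(('press',h))
    for i in range(3): robot.sleep(0.1); st('hold')
E
```

```text
above 11.28 [-84.9  -16.43  82.71] [ 0.5  -0.41  0.19]
('in', False) 12.15 [-85.27 -15.7   53.09] [ 0.5  -0.46  0.14]
('press', True) 12.83 [-85.22 -15.75  45.27] [-0.76  1.35  6.08]
hold 12.93 [-85.18 -15.79  45.27] [-0.74  0.16  5.34]
hold 13.03 [-85.23 -15.73  45.25] [-1.34  0.05  6.42]
hold 13.13 [-85.21 -15.77  45.26] [-1.53  0.44  6.45]
```

```bash
python3 - <<'E'
from h import *
o=ORI(); x,y=-85.4,-15.6
def st(m): print(m,round(robot.current_t(),2),W2S([robot.current_tcp_pos()])[0].round(2),np.round(robot.current_contact_force(),2))
h=robot.move_linear(S2W((x,y,43.5))[0],o,speed=10,f_stop=14); st(('press',h))
for i in range(5): robot.sleep(0.35); st('hold')
E
```

```text
('press', True) 13.34 [-85.21 -15.77  45.28] [-1.63  1.    7.04]
hold 13.69 [-85.21 -15.78  45.25] [-0.54  0.34  7.63]
hold 14.04 [-85.22 -15.77  45.23] [-1.59  0.74  7.06]
hold 14.39 [-85.22 -15.77  45.25] [-0.5   0.54  7.5 ]
hold 14.74 [-85.21 -15.74  45.24] [-1.7   0.74  8.4 ]
hold 15.09 [-85.22 -15.78  45.24] [-1.9   0.31  6.96]
```

```bash
python3 - <<'E'
from h import *
o=ORI(); x,y=-85.2,-15.75
def st(m): print(m,round(robot.current_t(),2),W2S([robot.current_tcp_pos()])[0].round(2),np.round(robot.current_contact_force(),2))
for z in (47.5,49.3,51.5):
    robot.move_linear(S2W((x,y,z))[0],o,speed=15); robot.sleep(.15); st(z)
robot.move_linear(S2W((x,y,110))[0],o,speed=100); st('up')
robot.move_linear(S2W((-85,-30,130))[0],o,speed=100); robot.sleep(.2)
d=snap('wrist','w5'); st('look')
E
```

```text
47.5 15.58 [-85.21 -15.77  47.44] [-0.44  0.49  2.92]
49.3 16.0 [-85.23 -15.75  49.23] [-0.98  0.17  1.65]
51.5 16.45 [-85.31 -15.62  51.35] [-0.52 -0.11  0.2 ]
up 17.18 [-85.47 -15.5  109.64] [ 0.57 -0.7  -0.27]
look 17.82 [-85.31 -29.44 129.41] [-0.13  0.62 -0.52]
```

View pics/w5.png

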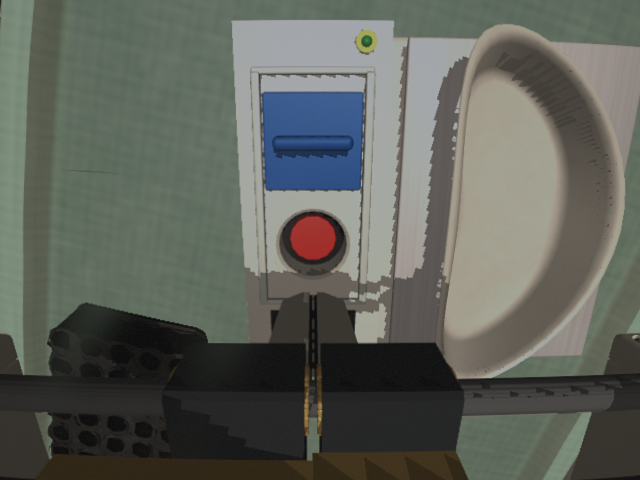

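The spring forces match the spec and the key (313,238) is up again. Next I go beyond the ridge and push the shutter shut.

```bash
python3 - <<'E'
from h import *
o=ORI()
def st(m): print(m,round(robot.current_t(),2),W2S([robot.current_tcp_pos()])[0].round(2),np.round(robot.current_contact_force(),2))
robot.move_linear(S2W((-85,76,130))[0],o,speed=150)
h=robot.move_linear(S2W((-85,76,77))[0],o,speed=80,f_stop=5); st(('down',h))
if not h:
    robot.move_linear(S2W((-85,15,77))[0],o,speed=50); st('push')
    h=robot.move_linear(S2W((-85,-16,77))[0],o,speed=25,f_stop=8); st(('stop',h))
    h=robot.move_linear(S2W((-85,-16,77))[0],o,speed=20,f_stop=14); st(('stop2',h))
    robot.move_linear(S2W((-85,20,77))[0],o,speed=80)
    robot.move_linear(S2W((-85,-20,160))[0],o,speed=120); robot.sleep(.2); st('look')
    snap('wrist','w6')
E
```

```text
('down', False) 19.49 [-84.75  75.69  77.22] [ 0.18 -0.54 -0.31]
push 20.86 [-85.18  15.08  76.88] [ 0.22 -0.61 -0.02]
('stop', True) 21.62 [-85.41  -2.08  76.57] [0.68 1.04 0.15]
('stop2', True) 21.99 [-86.02  -1.98  75.95] [-0.81  0.27  1.44]
look 23.52 [-85.32 -19.42 159.27] [-0.35  0.54 -0.84]
```

View pics/w6.png

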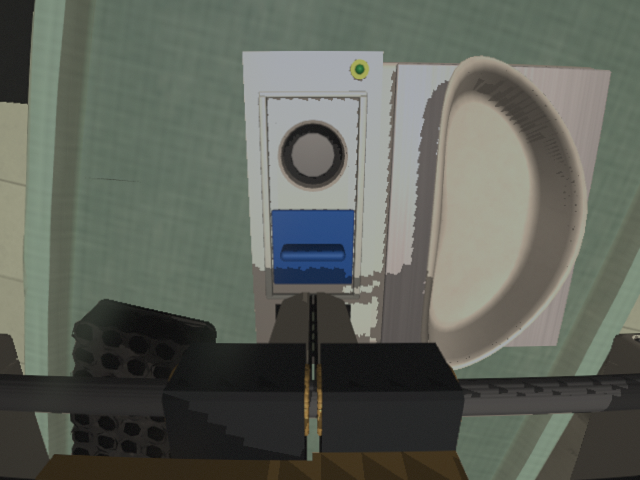

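```bash
python3 - <<'E'
from h import *
d=load('w6')
for uv,z in (((313,210),71),((313,284),71),((313,252),90),((313,295),70),((313,155),66)): print(uv,W2S(unproj(d,uv,z)).round(1))
robot.move_linear(S2W((-85,-20,320))[0],ORI(),speed=250); robot.sleep(.3)
snap('top','t2'); im=snap('wrist','w7')['img']
t=load('t2')['img'];print(robot.current_t(),robot.current_contact_force())
cv2.imwrite('pics/c6.png',np.hstack([cv2.resize(im,(400,300)),cv2.resize(t,(400,300))]))
E
```

```text
(313, 210) [[-84.2  13.4  71. ]]
(313, 284) [[-84.2 -41.9  71. ]]
(313, 252) [[-84.2 -11.1  90. ]]
(313, 295) [[-84.2 -51.2  70. ]]
(313, 155) [[-84.3  50.3  66. ]]
24.7667 [-0.12027641  0.39157368  0.20773924]
```

View pics/c6.png

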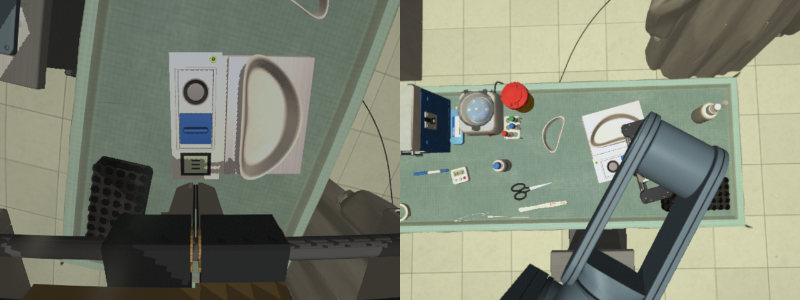

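```bash
python3 -c "
from h import *
robot.hand_in(); print(robot.current_t())"
```

```text
the job is handed in; nothing more can be done
the job is handed in; nothing more can be done
```

The scale is tared and the job is handed in, at about 25 s of the 48 s allowed. I pushed the shutter fully open, pressed the red key to its stop for more than 2 s and let it come up. Then I pushed the shutter fully shut and moved the arm clear, 320 mm up.

**Checks that agreed**
- **Shutter open:** an extra push (stopped at a 15 N change in force) moved it no further.
- **Key pressed:** the fingertips stopped at z = 45.25 mm against an expected 45 mm, and a further push (14 N change) did not move them. The force fell to 2.9 N and then 1.7 N as I lifted, with none at 51.4 mm, which fits the key's spring.
- **Shutter shut:** it stopped firmly, and the two contact positions give the full 64 mm of travel if the fingers are about 18.5 mm thick. That thickness is inferred, but what the wrist camera showed of the fingertips fits it.
- **Surroundings:** the dish and grey key look untouched in the last pictures, though I compared them by eye only and the arm partly hid the top view.

**Where readings disagreed:** the cameras placed the scale up to 2.7 mm apart along its y axis, so I used a weighted pose. In the last picture, console features and the shutter read about 1.5 mm off in that direction. With that taken out, the shutter is within about 1 mm of fully shut.

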